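# Ready the wax warmer and shut the wax away

## Robot

A 6-joint arm with a two-finger parallel gripper is mounted at the origin on the work surface. World frame = base frame: x ahead of the robot, y to its left, z up, the work surface at z = 0. Lengths are in m, angles in rad, forces in N, time in s.
With the tool pointing down it reaches from about 0.3 to 0.875 m from the base axis. Payload 6.4 kg.
Tool frame: the origin (TCP) lies at the very end of the fingers, on their centre line; the grasp point (between the pads) lies 19 mm behind it; x points along the fingers, y is the direction in which the jaws open and shut, and the axes are right-handed (so a half turn about x gives the same grasp; the last joint's range is limited). The gripper opens to 85 mm and grips with 20 to 120 N. Pads are 22 mm wide; open, the fingers measure 114 mm over their backs; the gripper's body (76 mm by 85 mm) begins 54 mm behind the grasp point. The pads swing forward as they close: fully open they stand 13 mm farther back than shut.
Start: joints at [-0.206, 0.181, 1.607, -0, 1.354, -0.206], TCP at [0.575, 0, 0.231] pointing down, gripper open.
Joint ranges: [-2.99, 2.99], [-0.89, 2.07], [0.3, 2.58], [-1.14, 4.28], [0, 2.63], [-3.12, 3.12]. Speed limits (rad/s): [2.57, 2.57, 3.01, 3.14, 3.14, 3.14].

## Interface

Orientations are given as a unit quaternion [w, x, y, z].
In Python, from bench import status, optics, hand_in gives the robot as it stands. The module is installed in compiled form; this text tells all that it offers.
- The arm moves only by the shell command python3 -m jog 'ROWS'. ROWS is JSON, one flat list of numbers, 5 for each row, row after row: the shift along the tool's x, y, z in mm, then the turn about the tool's x in degrees, then the opening in per cent of the stroke, from 0 (shut) to 100 (fully open). In form: [tx, ty, tz, yaw, gripper, tx, ty, tz, yaw, gripper, ...]. A call has exactly 5 rows; each row is the pose to reach, as a shift and turn from the pose commanded when the call began, along the tool's axes at that moment; what a row does not reach only later rows make up. A row lasts 1/10 s, in which the tool goes at most 50 mm and 8.59 degrees, less where a joint would pass 70% of its speed; a pose out of reach is approached as far as the arm can. A call with a gripper value outside its range is refused whole. The fingers move at their own pace and stop on an object; the grip force is fixed at half the most. Time passes only in rows, so rows that repeat a pose let the fingers close, or fill a call up. It gives the time, the measured TCP pose, the force and the opening at its end, in the units of the state.
- status.get_obs(): the state, without advancing time (a new reading comes with each control period).
- optics.camera(name): name is "scene" or "side" or "wrist"; returns the picture (400x640x3 uint8, red, green, blue); there is no depth.
- optics.get_calibration(name): a dict with "vertical_fov" (degrees; the focal length in pixels is half the picture's height over the tangent of half this angle, whatever the lens; pixels are square), "cx", "cy" (the principal point, pixels), "extrinsics" (4x4, takes a point from camera to world coordinates). Camera axes: x right, y up, looking along -z (the intrinsics and any distortion apply to the point x, -y, -z); pixel columns grow to the right and rows downward; lengths in m; the calibration is good to about 2 mm. A picture is of the moment at which its call begins: read the wrist's pose just before it. get_calibration takes no time and is no camera call; for the wrist camera it gives the pose at the moment of the call.
- hand_in(): hands the job in, once; it reports no verdict.
The state is a dict: "time_s": time; "q": joint angles; "dq": joint speeds; "joint_efforts": joint torques, N m; "eef_pos": TCP position; "eef_rot": TCP orientation; "wrist_force": force on the tool from outside, world axes, zero at the start; "torque": the same for the moment, N m; "opening": opening from 0.0 (shut) to 1.0 (fully open).
Only numpy, scipy, OpenCV 4.12 (cv2) and the standard library are available. Lean on these libraries where they do the work, as an engineer would, in place of code of your own. Each camera call takes 0.05 s, during which the arm holds its last target. There are 200 camera calls.

## Task

Get the bedside wax warmer ready: pull the nested metal dish straight up out of the mouth of the canister, where it sits tight, and stand it upright in the middle of the warmer. Put every wax block into the canister, then close it with the one of the three look-alike lids that snaps on, pressed fully home (one of the others is too tight and one only drops on loosely, so you have to try them). Leave the two other lids lying flat, grip up, on the nightstand itself, and do not disturb the books, the clock and the tumbler.

Things in the scene. Friction and masses are not known exactly. Their poses are not given: they have to be found in the camera images.
- canister: White round canister, fixed to the nightstand by its non-slip foot, upright: 100 mm across outside, 110 mm tall, mouth 85 mm across (77 mm between four rubber pads just inside it), 5 mm floor; the top 5 mm of the outside taper in as a lead-in. Four sprung snap noses stick out 4.5 mm, 98 mm up. Origin: centre of its underside.
- canister_mouth (a point): Centre of the canister's rim, 110 mm up. Lid origin above the nightstand: the tight lid stops at about 107 mm however pressed; the loose one drops to 87 mm without resistance and lifts off freely; the right one first rests on the noses at 100 to 105 mm, then, pushed straight down with about 8 to 15 N, snaps to 87 mm and is held.
- dish: Steel melting dish, 80 mm across, 32 mm tall, flat-bottomed, rim flange 96 mm, with a bridge handle: a bar 12 mm thick (x), 88 mm long (y), z = 59 to 69 mm. Origin: centre of its underside, z up. Starts nested in the canister, flange on the rim, underside 82 mm up, held by the pads with 7 to 12 N of friction over the first 20 mm. 200 g.
- warmer: Low white round electric warmer with a dark plate, fixed, 110 mm across, top face 24 mm above the nightstand. Origin: centre of its underside. The dish belongs on the middle of its plate.
- lid_a: One of three light-wood lids, alike from outside and shuffled: hollow cap 122 mm across, skirt 23 mm deep under a 4 mm top plate, a bar grip on top, 22 mm thick (x), 56 mm long (y). About 90 g. Origin: centre of the skirt's lower edge, z up; plate's upper face at 27 mm, grip from 27 to 57 mm. Only the hidden bore differs: one lid is too tight, one too loose, one snaps on.
- lid_b: One of three light-wood lids, alike from outside and shuffled: hollow cap 122 mm across, skirt 23 mm deep under a 4 mm top plate, a bar grip on top, 22 mm thick (x), 56 mm long (y). About 90 g. Origin: centre of the skirt's lower edge, z up; plate's upper face at 27 mm, grip from 27 to 57 mm. Only the hidden bore differs: one lid is too tight, one too loose, one snaps on.
- lid_c: One of three light-wood lids, alike from outside and shuffled: hollow cap 122 mm across, skirt 23 mm deep under a 4 mm top plate, a bar grip on top, 22 mm thick (x), 56 mm long (y). About 90 g. Origin: centre of the skirt's lower edge, z up; plate's upper face at 27 mm, grip from 27 to 57 mm. Only the hidden bore differs: one lid is too tight, one too loose, one snaps on.
- block1: Cream wax block, 60 (x) by 32 (y) by 18 mm (z), 50 g, starts lying flat on the nightstand. Origin: centre of its underside. May be absent: there are three or four blocks.
- block2: Cream wax block, 60 (x) by 32 (y) by 18 mm (z), 50 g, starts lying flat on the nightstand. Origin: centre of its underside. May be absent: there are three or four blocks.
- block3: Cream wax block, 60 (x) by 32 (y) by 18 mm (z), 50 g, starts lying flat on the nightstand. Origin: centre of its underside. May be absent: there are three or four blocks.
- block4: Cream wax block, 60 (x) by 32 (y) by 18 mm (z), 50 g, starts lying flat on the nightstand. Origin: centre of its underside. May be absent: there are three or four blocks.
- books: Stack of three books, 150 by 210 by 78 mm, at the far side; a bystander. Origin: centre of its underside.
- clock: Round white bedside clock on a wooden foot, 106 mm tall, at the far side; a bystander. Origin: centre of its underside.
- tumbler: Drinking glass, 72 mm across, 95 mm tall, at the far side; a bystander. Origin: centre of its underside.
There are look-alikes about, which are no part of the job. What is shaped like the dish but green or yellow is not meant.

How it is judged:
On the way, in this order (a step that is already met when the one before it is completed fails the run):
1. the dish has been lifted level out of the canister's mouth (z of dish in the frame of canister above 0.118 m and angle between dish's own z axis and vertical below 0.35 rad), for 0.05 s.
2. all the wax blocks lie in the canister (horizontal distance between each of block1, block2, block3, block4 and canister below 0.048 m and z of block1 in the frame of canister between 0 and 0.108 m and z of block2 in the frame of canister between 0 and 0.108 m and z of block3 in the frame of canister between 0 and 0.108 m and z of block4 in the frame of canister between 0 and 0.108 m), for 0.2 s.
3. the lid that fits has snapped fully home on the canister (z of lid_b in the frame of canister between 0.083 and 0.09 m and horizontal distance between lid_b and canister below 0.008 m and angle between lid_b's own z axis and vertical below 0.06 rad), for 0.3 s.
At the end, for the whole second after the job is handed in: Every block is in the canister; the fitting lid is snapped home (skirt edge 83 to 90 mm above the canister's foot, level); the dish stands upright on the warmer within 25 mm of its centre; the two other lids lie flat, grip up, on the nightstand; all at rest (all of step 2 and all of step 3 and horizontal distance between dish and warmer below 0.025 m and z of dish in the frame of warmer between 0.018 and 0.029 m and angle between each of dish, lid_a, lid_c's own z axis and vertical below 0.1 rad and height (world z) of lid_a between -0.01 and 0.012 m and height (world z) of lid_c between -0.01 and 0.012 m and linear speed of each of dish, lid_a, lid_b, lid_c, block1, block2, block3, block4 below 0.03 m/s); the robot touches nothing.
It fails at once if the books is moved more than 30 mm (distance of books from where it was at the start of the episode above 0.03 m).
It fails at once if the clock is moved more than 30 mm (distance of clock from where it was at the start of the episode above 0.03 m).
It fails at once if the tumbler is moved more than 30 mm (distance of tumbler from where it was at the start of the episode above 0.03 m).
Of block1, block2, block3, block4 only 3 to 4 are there at a start; the rules pass over those that are not, and their reading is None.
At some moment in a run one of block1, block2, block3, block4, lid_a, lid_b, lid_c may be knocked a few centimetres aside while the robot is not near it.
Once in a run the grip may slacken for a moment while it holds something.
It also fails if it takes over 210 s, if anything falls off the work surface, if the arm or the gripper's body presses on something with over 40 N, if the wrist force passes 120 N, or if a joint passes its speed limit or range.

## Working session

There is one attempt and no reset: what is moved stays moved. The work goes in short steps, Python scripts to look and compute and a shell command to move; the robot and the scene stay as the last step left them, time stands still between calls to the robot, and variables do not carry over. Pictures are saved under pics/ and viewed, on a budget of 14 in all, crops included, one or two more only if the job needs it, and the job is handed in when it is done.

```bash
mkdir -p pics
cat > h.py <<'E'
import numpy as np, cv2
from bench import status, optics
from scipy.spatial.transform import Rotation as R
def K(c):
    f=200/np.tan(np.radians(c['vertical_fov'])/2); return f,c['cx'],c['cy']
def ray(c,u,v):
    f,cx,cy=K(c); E=np.array(c['extrinsics'])
    return E[:3,3],E[:3,:3]@np.array([(u-cx)/f,-(v-cy)/f,-1])
def onplane(c,u,v,z):
    o,d=ray(c,u,v); return o+d*(z-o[2])/d[2]
def proj(c,p):
    f,cx,cy=K(c); E=np.array(c['extrinsics']); q=E[:3,:3].T@(np.array(p)-E[:3,3])
    return cx-f*q[0]/q[2], cy+f*q[1]/q[2]
def snap(n,fn=None):
    c=optics.get_calibration(n); im=optics.camera(n)
    if fn: cv2.imwrite('pics/'+fn,im[:,:,::-1])
    return c,im
def tool():
    s=status.get_obs(); w,x,y,z=s['eef_rot']; return np.array(s['eef_pos']),R.from_quat([x,y,z,w]).as_matrix(),s
def go(target,ang=None):
    "mm shift in tool axes to target TCP; ang = wanted world angle (deg) of jaw axis mod 180 -> yaw"
    p,M,s=tool(); d=M.T@(np.array(target)-p)*1000
    out=[np.round(d,1)]
    if ang is not None:
        # yaw about tool x; jaw axis y; 
        cur=np.degrees(np.arctan2(M[1,1],M[0,1])); diff=(ang-cur+90)%180-90
        out.append(round(-diff if M[2,0]<0 else diff,1))
    print('pos',p.round(4),'shift',*out,'q6',round(s['q'][5],2),'t',round(s['time_s'],2),'F',np.round(s['wrist_force'],1),'op',round(s['opening'],3))
E
python3 - <<'E'
from h import *
for n in ('scene','side','wrist'):
    c,im=snap(n,n+'0.png'); print(n,{k:(np.round(v,3).tolist() if k=='extrinsics' else v) for k,v in c.items()})
p,M,s=tool(); print(M.round(3),p,s['wrist_force'],s['time_s'])
E
```

```text
scene {'vertical_fov': 56.940589533319894, 'cx': 313.9822930824962, 'cy': 203.35169076529473, 'extrinsics': [[-0.114, -0.715, 0.69, 1.23], [0.993, -0.07, 0.092, 0.147], [-0.017, 0.696, 0.718, 0.819], [0.0, 0.0, 0.0, 1.0]]}
side {'vertical_fov': 56.0972453273987, 'cx': 317.55517041599757, 'cy': 210.34107356465202, 'extrinsics': [[-0.896, 0.237, -0.375, 0.202], [-0.444, -0.501, 0.743, 0.701], [-0.012, 0.832, 0.554, 0.572], [0.0, 0.0, 0.0, 1.0]]}
wrist {'vertical_fov': 70.7188038628092, 'cx': 320.6232457839614, 'cy': 196.53755015398775, 'extrinsics': [[1.0, -0.001, 0.001, 0.576], [0.001, 0.959, 0.283, 0.073], [-0.001, -0.283, 0.959, 0.373], [0.0, 0.0, 0.0, 1.0]]}
[[-0.001  1.     0.   ]
 [ 0.     0.    -1.   ]
 [-1.    -0.001 -0.   ]] [5.74588431e-01 1.07260379e-04 2.30607374e-01] [-0.39780674  0.56792842  0.22128823] 0.15
```

View pics/scene0.png

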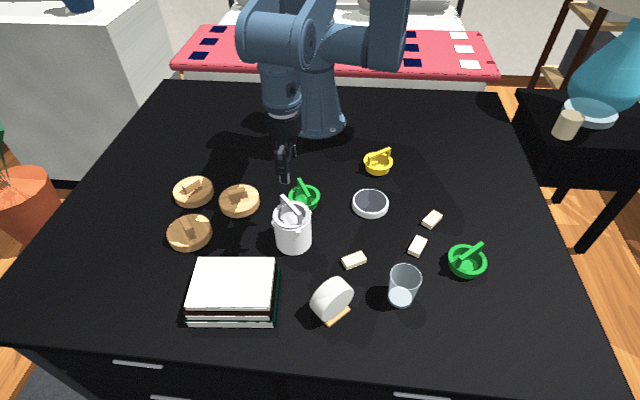

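View pics/side0.png

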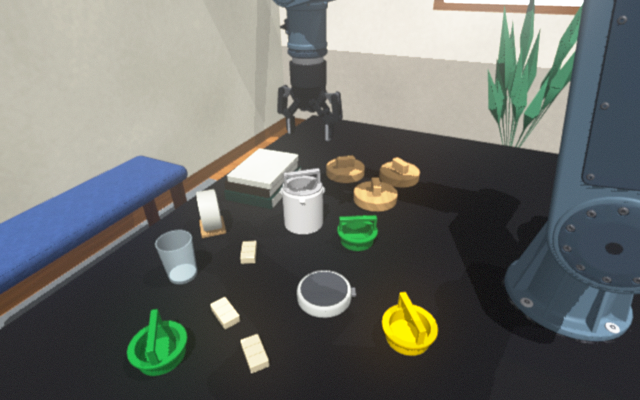

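Scene view shows the canister with the steel dish at about (293,228), lids at (193,191), (239,201) and (190,232), and the warmer at (370,203). Three blocks are at (432,219), (417,246) and (354,260), with green and yellow decoys around. The side view agrees: three blocks, and the canister at (303,200).

Run:
```python
from h import *
cal={n:optics.get_calibration(n) for n in('scene','side')}
im={n:cv2.imread(f'pics/{n}0.png') for n in cal}
def comps(n,lo,hi,amin,z,name):
    m=cv2.inRange(cv2.cvtColor(im[n],cv2.COLOR_BGR2HSV),lo,hi)
    k,l,st,ce=cv2.connectedComponentsWithStats(m)
    for i in range(1,k):
        if amin<st[i,4]<4000:
            u,v=ce[i]; p=onplane(cal[n],u,v,z)
            if .2<p[0]<1 and abs(p[1])<.6: 
                r=cv2.minAreaRect(np.argwhere(l==i)[:,::-1].astype(np.float32))
                print(n,name,ce[i].round(0),st[i,4],p.round(3))
for n in cal:
    comps(n,(8,90,60),(20,255,255),200,.02,'wood')
    comps(n,(18,20,120),(32,120,255),60,.012,'cream')
def man(name,z,a,b): print(name,onplane(cal['scene'],*a,z).round(3),onplane(cal['side'],*b,z).round(3))
man('warmer',.024,(370,203),(325,291)); man('can base?',0,(293,244),(303,222)); man('handle',.145,(291,208),(302,174))
man('books',.078,(235,283),(265,163)); man('clock',0,(335,315),(212,230)); man('tumbler',0,(401,298),(182,274)); man('green1',.0,(304,205),(357,243))
```

```text
scene wood [196. 193.] 793 [ 0.453 -0.327  0.02 ]
scene wood [235. 201.] 802 [ 0.477 -0.195  0.02 ]
scene wood [189. 233.] 1316 [ 0.612 -0.293  0.02 ]
scene cream [185. 187.] 319 [ 0.423 -0.377  0.012]
scene cream [248. 199.] 358 [ 0.455 -0.163  0.012]
scene cream [431. 222.] 80 [0.497 0.389 0.012]
scene cream [201. 219.] 67 [ 0.549 -0.279  0.012]
scene cream [354. 264.] 87 [0.664 0.173 0.012]
scene cream [338. 315.] 107 [0.814 0.143 0.012]
side wood [236. 156.] 1650 [ 0.975 -0.22   0.02 ]
side wood [345. 169.] 845 [ 0.601 -0.287  0.02 ]
side wood [386. 185.] 1827 [ 0.453 -0.243  0.02 ]
side wood [163. 200.] 209 [0.989 0.099 0.02 ]
side wood [ 67. 262.] 2542 [0.988 0.385 0.02 ]
side cream [408. 167.] 157 [ 0.428 -0.399  0.012]
side cream [374. 196.] 366 [ 0.467 -0.182  0.012]
side cream [248. 252.] 337 [0.651 0.175 0.012]
side cream [225. 314.] 368 [0.583 0.345 0.012]
side cream [254. 353.] 725 [0.483 0.393 0.012]
warmer [0.448 0.213 0.024] [0.431 0.22  0.024]
can base? [0.606 0.003 0.   ] [0.599 0.001 0.   ]
handle [0.604 0.006 0.145] [0.595 0.004 0.145]
books [ 0.792 -0.1    0.078] [ 0.788 -0.12   0.078]
clock [0.807 0.135 0.   ] [0.794 0.132 0.   ]
tumbler [0.745 0.294 0.   ] [0.747 0.289 0.   ]
green1 [0.453 0.013 0.   ] [0.439 0.022 0.   ]
```

View pics/wrist0.png

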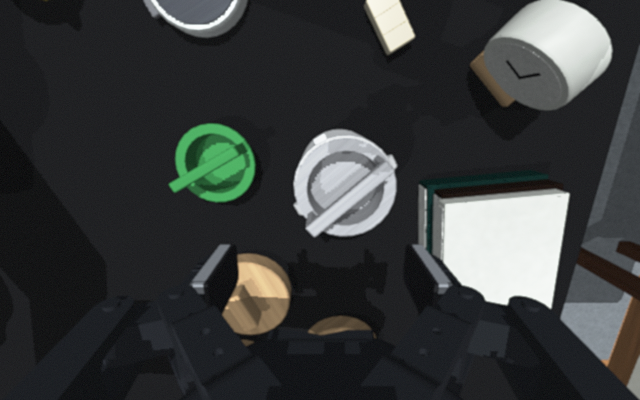

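Wrist view: the handle bar runs from about (311,229) to (390,163), and the dish flange is centred near (346,186).

```bash
cat >> h.py <<'E'
def seg(c,a,b,z):
    A,B=onplane(c,*a,z),onplane(c,*b,z); m=(A+B)/2; an=np.degrees(np.arctan2(*(B-A)[1::-1]))
    print('mid',m.round(4),'len',round(np.linalg.norm(B-A),4),'dir',round(an,1)); return m,an
E
python3 - <<'E'
from h import *
c=optics.get_calibration('wrist')
m,an=seg(c,(311,229),(390,163),.151)
print('flange',onplane(c,346,186,.114), onplane(c,294,186,.114)[0]-onplane(c,397,186,.114)[0])
go([m[0],m[1],.231],an+90); go([m[0],m[1],.127],an+90)
E
```

```text
mid [0.5996 0.0065 0.151 ] len 0.0849 dir 41.8
flange [0.60015496 0.00656094 0.114     ] -0.09773840648544374
pos [5.746e-01 1.000e-04 2.306e-01] shift [-0.4 25.  -6.4] 48.2 q6 -0.21 t 0.15 F [-0.4  0.6  0.2] op 1.0
pos [5.746e-01 1.000e-04 2.306e-01] shift [103.6  25.1  -6.4] 48.2 q6 -0.21 t 0.15 F [-0.4  0.6  0.2] op 1.0
```

```bash
python3 -m jog '[0,25,-6.4,8,100, 0,25,-6.4,16,100, 0,25,-6.4,24,100, 0,25,-6.4,32,100, 0,25,-6.4,40,100]'; python3 -m jog '[0,0,0,8.2,100, 40,0,0,8.2,100, 70,0,0,8.2,100, 85,0,0,8.2,100, 85,0,0,8.2,100]'
python3 - <<'E'
from h import *
go([.5996,.0065,.127],131.8)
c,im=snap('wrist','w1.png')
E
```

```text
time_s: 0.65
eef_pos: [0.5998, 0.0065, 0.2308]
eef_rot: [-0.297, -0.641, -0.297, 0.642]
wrist_force: [-0.4, 0.1, -0.1]
opening: 1.001
time_s: 1.15
eef_pos: [0.5981, 0.0067, 0.1435]
eef_rot: [-0.251, -0.659, -0.253, 0.662]
wrist_force: [-0.2, 0.9, 0.6]
opening: 1.0
pos [0.5981 0.0067 0.1435] shift [16.5  1.2 -1. ] -0.0 q6 0.65 t 1.15 F [-0.2  0.9  0.6] op 1.0
```

View pics/w1.png

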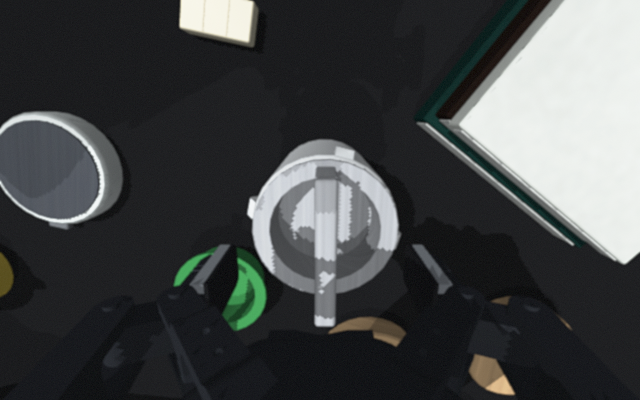

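The handle runs upright at u≈325 between the fingers, so it is aligned. Descend, grip and lift straight up.

```bash
python3 -m jog '[16.5,1,-1,0,100, 16.5,1,-1,0,50, 16.5,1,-1,0,0, 16.5,1,-1,0,0, 16.5,1,-1,0,0]'; python3 -m jog '[0,0,0,0,0, 0,0,0,0,0, -3,0,0,0,0, -8,0,0,0,0, -15,0,0,0,0]'; python3 -m jog '[-10,0,0,0,0, -25,0,0,0,0, -50,0,0,0,0, -75,0,0,0,0, -85,0,0,0,0]'
python3 - <<'E'
from h import *
c,im=snap('wrist','w2.png'); go([.5996,.0065,.2])
# warmer from w1 pose: use scene+wrist
c,im=snap('side','s2.png')
E
```

```text
time_s: 1.7
eef_pos: [0.6018, 0.0063, 0.1305]
eef_rot: [0.252, 0.661, 0.252, -0.66]
wrist_force: [-0.5, 0.2, -0.1]
opening: 0.331
time_s: 2.2
eef_pos: [0.6002, 0.0065, 0.1433]
eef_rot: [-0.252, -0.66, -0.253, 0.662]
wrist_force: [1.7, -0.4, -12.6]
opening: 0.121
time_s: 2.7
eef_pos: [0.6035, 0.006, 0.2354]
eef_rot: [0.254, 0.663, 0.251, -0.658]
wrist_force: [0.6, 0.1, -1.7]
opening: 0.128
pos [0.6037 0.006  0.2357] shift [35.7 -3.4  2.9] q6 0.65 t 2.75 F [ 0.7  0.2 -0.8] op 0.125
```

View pics/w2.png

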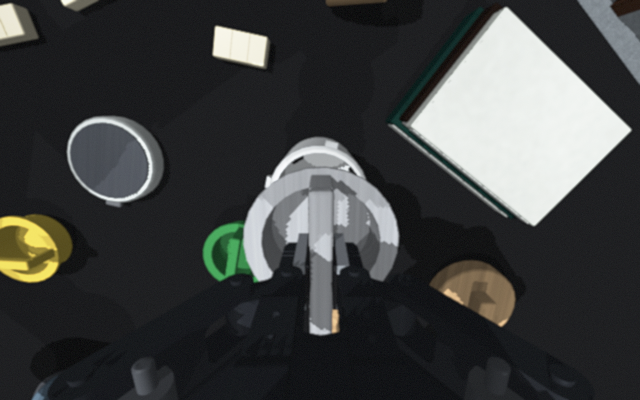

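Dish is out and hanging level. The warmer sits at about (113,160). Fit its position.

```bash
cat >> h.py <<'E'
def ell(im,c,mask,z,roi):
    x0,y0,x1,y1=roi; m=np.zeros(mask.shape,np.uint8); m[y0:y1,x0:x1]=mask[y0:y1,x0:x1]
    cn=max(cv2.findContours(m,cv2.RETR_EXTERNAL,cv2.CHAIN_APPROX_NONE)[0],key=cv2.contourArea)[:,0]
    P=np.array([onplane(c,u,v,z)[:2] for u,v in cv2.convexHull(cn)[:,0].astype(float)])
    (x,y),r=cv2.minEnclosingCircle((P*1000).astype(np.float32)); print('circle',round(x/1000,4),round(y/1000,4),'r',round(r,1)); return x/1000,y/1000
E
python3 - <<'E'
from h import *
c=optics.get_calibration('wrist'); im=cv2.imread('pics/w2.png')
g=cv2.cvtColor(im,cv2.COLOR_BGR2GRAY); hsv=cv2.cvtColor(im,cv2.COLOR_BGR2HSV)
# plate: gray ~ 80, ring bright
x,y=ell(im,c,cv2.inRange(g,62,255),.024,(55,105,175,203))
pl=cv2.inRange(g,62,140); ell(im,c,cv2.morphologyEx(pl,cv2.MORPH_OPEN,np.ones((7,7))),.024,(55,105,155,203))
go([x,y,.236])
for q in((.6,.0065,.11),): print(proj(c,q))
E
```

```text
circle 0.4456 0.2087 r 60.1
circle 0.4399 0.2136 r 48.0
pos [0.603  0.0061 0.2334] shift [  -3.7 -256.   -17.7] q6 0.65 t 2.8 F [ 0.6 -0.8 -1.3] op 0.121
(np.float64(316.94919346407016), np.float64(193.99607882373962))
```

```bash
python3 -m jog '[0,-50,-3,0,0, 0,-100,-6,0,0, 0,-150,-9,0,0, 0,-200,-12,0,0, 0,-240,-14,0,0]'; python3 -m jog '[0,0,0,0,0, 0,0,0,0,0, 0,0,0,0,0, 0,0,0,0,0, 0,0,0,0,0]'
python3 - <<'E'
from h import *
go([.440,.2135,.072])
E
```

```text
time_s: 3.3
eef_pos: [0.4492, 0.1961, 0.2287]
eef_rot: [-0.252, -0.66, -0.253, 0.661]
wrist_force: [1.3, -0.1, -1.6]
opening: 0.124
time_s: 3.8
eef_pos: [0.4525, 0.1937, 0.2296]
eef_rot: [-0.252, -0.661, -0.252, 0.661]
wrist_force: [0.3, 0.2, -2.2]
opening: 0.124
pos [0.4525 0.1937 0.2296] shift [157.6 -23.1  -3.9] q6 1.01 t 3.8 F [ 0.3  0.2 -2.2] op 0.124
```

```bash
python3 -m jog '[0,-23,-4,0,0, 50,-23,-4,0,0, 100,-23,-4,0,0, 140,-23,-4,0,0, 148,-23,-4,0,0]'; python3 -m jog '[0,0,0,0,0, 3,0,0,0,0, 5,0,0,0,0, 5,0,0,0,0, 5,0,0,0,0]'
python3 - <<'E'
from h import *
go([.440,.2135,.069]); snap('side','s3.png')
E
```

```text
time_s: 4.3
eef_pos: [0.4359, 0.2129, 0.0771]
eef_rot: [-0.251, -0.657, -0.252, 0.664]
wrist_force: [-0.3, 0.2, -2.4]
opening: 0.126
time_s: 4.8
eef_pos: [0.4403, 0.2146, 0.0779]
eef_rot: [0.252, 0.661, 0.252, -0.66]
wrist_force: [-0.4, 0.4, -2.4]
opening: 0.125
pos [0.4403 0.2146 0.0779] shift [8.9 0.6 1. ] q6 1.05 t 4.8 F [-0.4  0.4 -2.4] op 0.125
```

View pics/s3.png

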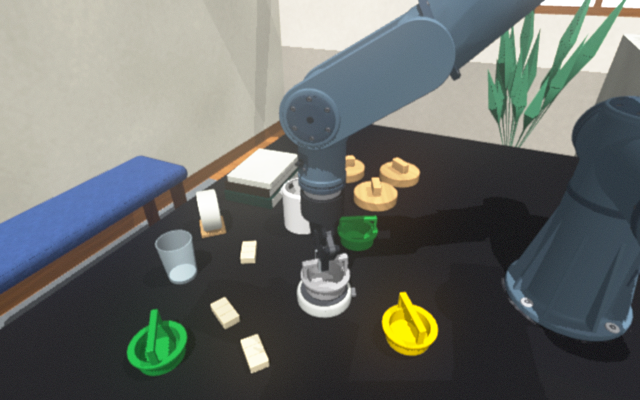

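The dish is centred over the warmer at (326,290), still a few mm high.

```bash
python3 -m jog '[2,0,0,0,0, 4,0,0,0,0, 6,0,0,0,0, 7,0,0,0,0, 7,0,0,0,0]'; python3 -m jog '[1,0,0,0,0, 2,0,0,0,0, 2,0,0,0,0, 2,0,0,0,0, 2,0,0,0,0]'
```

```text
time_s: 5.35
eef_pos: [0.4397, 0.2146, 0.0724]
eef_rot: [-0.252, -0.66, -0.252, 0.661]
wrist_force: [-12.2, -2.9, 27.6]
opening: 0.123
time_s: 5.85
eef_pos: [0.4399, 0.2147, 0.0724]
eef_rot: [-0.253, -0.66, -0.252, 0.661]
wrist_force: [-20.6, -6.5, 47.2]
opening: 0.127
```

```bash
python3 -m jog '[-3,0,0,0,0, -4,0,0,0,40, -4,0,0,0,60, -4,0,0,0,60, -4,0,0,0,60]'; python3 -m jog '[-20,0,0,0,60, -70,0,0,0,100, -120,0,0,0,100, -160,0,0,0,100, -180,0,0,0,100]'
python3 - <<'E'
from h import *
go([.52,.30,.28],0)
E
```

```text
time_s: 6.35
eef_pos: [0.4393, 0.2143, 0.0713]
eef_rot: [-0.252, -0.66, -0.252, 0.661]
wrist_force: [-0.1, -0.1, -0.1]
opening: 0.596
time_s: 6.85
eef_pos: [0.4412, 0.2148, 0.2559]
eef_rot: [0.253, 0.663, 0.252, -0.659]
wrist_force: [-0.1, 1.2, -0.1]
opening: 1.0
pos [0.4412 0.2148 0.2559] shift [ -23.5  -10.9 -115.7] -48.2 q6 1.05 t 6.85 F [-0.1  1.2 -0.1] op 1.0
```

```bash
python3 -m jog '[-20,-5,-50,-8,100, -20,-11,-100,-16,100, -20,-11,-115,-24,100, -20,-11,-115,-32,100, -20,-11,-115,-40,100]';python3 -m jog '[0,0,0,-8,100, 0,0,0,-8,100, 0,0,0,-8,100, 0,0,0,-8,100, 0,0,0,-8,100]'
python3 - <<'E'
from h import *
go([.52,.30,.28],0)
c,im=snap('wrist','w3.png')
import json; json.dump({k:np.array(v).tolist() for k,v in c.items()},open('w3.json','w'))
m=cv2.inRange(cv2.cvtColor(im,cv2.COLOR_RGB2HSV),(15,12,130),(40,130,255))
k,l,st,ce=cv2.connectedComponentsWithStats(m)
for i in range(1,k):
    if st[i,4]>400:
        r=cv2.minAreaRect(np.argwhere(l==i)[:,::-1].astype(np.float32)); print(ce[i],st[i,4],r)
E
```

```text
time_s: 7.35
eef_pos: [0.5181, 0.2997, 0.2705]
eef_rot: [-0.464, -0.532, -0.465, 0.534]
wrist_force: [-0.8, 0.8, 0.7]
opening: 1.001
time_s: 7.85
eef_pos: [0.5179, 0.2992, 0.2718]
eef_rot: [-0.499, -0.501, -0.499, 0.501]
wrist_force: [0.3, 0.7, 0.0]
opening: 1.0
pos [0.5179 0.2992 0.2718] shift [-8.2  2.1 -0.8] -0.3 q6 0.33 t 7.85 F [0.3 0.7 0. ] op 1.0
[153.61429915 201.4261524 ] 1063 ((150.3850555419922, 199.4560089111328), (69.51264190673828, 28.231407165527344), 41.4964714050293)
[122.29148629 222.36652237] 693 ((120.58248901367188, 222.5518341064453), (69.46221923828125, 13.21998119354248), 43.451839447021484)
[484.45506692 262.75525813] 523 ((491.5000305175781, 266.5), (38.18376159667969, 38.18376159667969), 45.0)
```

View pics/w3.png

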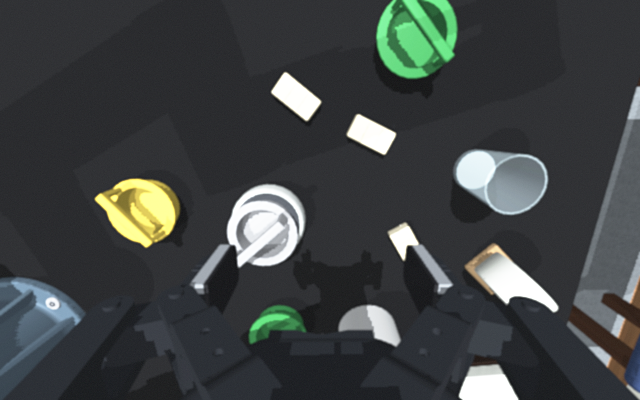

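The dish stands on the warmer. Blocks are at (296,97), (371,134) and (402,240, partly hidden by a finger).

```bash
cat >> h.py <<'E'
def block(c,im,roi,z=.018,rgb=True,th=150):
    x0,y0,x1,y1=roi; g=im[...,0] if rgb else im[...,2]
    m=np.zeros(g.shape,np.uint8); m[y0:y1,x0:x1]=(g[y0:y1,x0:x1]>th)
    cn=max(cv2.findContours(m,cv2.RETR_EXTERNAL,cv2.CHAIN_APPROX_NONE)[0],key=cv2.contourArea)[:,0]
    P=np.array([onplane(c,u,v,z)[:2]*1000 for u,v in cn.astype(float)],np.float32)
    (x,y),(w,h),a=cv2.minAreaRect(P)
    if h>w: a+=90; w,h=h,w
    print('block',round(x/1000,4),round(y/1000,4),'size',round(w,1),round(h,1),'long dir',round(a,1)); return x/1000,y/1000,a
E
python3 - <<'E'
from h import *
import json
c=json.load(open('w3.json')); im=cv2.imread('pics/w3.png')
for r in((262,65,330,130),(338,105,405,165)):
    x,y,a=block(c,im,r,rgb=False); go([x,y,.1],a+90)
E
```

```text
block 0.4871 0.3932 size 61.1 33.4 long dir 141.7
pos [0.5179 0.2992 0.2718] shift [171.8 -31.3 -93.9] -52.0 q6 0.33 t 7.9 F [-0.5  0.5  0.2] op 0.999
block 0.5893 0.344 size 62.2 33.5 long dir 153.9
pos [0.5179 0.2992 0.2718] shift [171.8  71.1 -45.1] -64.2 q6 0.33 t 7.9 F [-0.5  0.5  0.2] op 0.999
```

```bash
python3 -m jog '[30,-16,-47,-8,100, 70,-31,-94,-16,100, 110,-31,-94,-24,100, 150,-31,-94,-32,100, 190,-31,-94,-40,100]';python3 -m jog '[0,0,0,-8,100, 0,0,0,-12,100, 0,0,0,-12,100, 0,0,0,-12,100, 0,0,0,-12,100]'
python3 - <<'E'
from h import *
go([.4871,.3932,.003],51.7)
E
```

```text
time_s: 8.4
eef_pos: [0.4861, 0.3939, 0.0796]
eef_rot: [0.641, 0.298, 0.641, -0.298]
wrist_force: [-0.1, -1.3, -0.1]
opening: 1.001
time_s: 8.9
eef_pos: [0.4875, 0.3935, 0.0823]
eef_rot: [0.668, 0.232, 0.668, -0.232]
wrist_force: [0.4, 0.2, -0.0]
opening: 1.0
pos [0.4875 0.3935 0.0823] shift [79.3 -0.5 -0.2] -0.0 q6 -0.41 t 8.9 F [ 0.4  0.2 -0. ] op 1.0
```

```bash
python3 -m jog '[40,0,0,0,70, 65,0,0,0,60, 76,0,0,0,60, 78,0,0,0,0, 78,0,0,0,0]'; python3 -m jog '[0,0,0,0,0, 0,0,0,0,0, 0,0,0,0,0, -20,0,0,0,0, -60,0,0,0,0]'; python3 -m jog '[-50,0,0,0,0, -100,0,0,0,0, -140,0,0,0,0, -140,0,0,0,0, -140,0,0,0,0]'
python3 - <<'E'
from h import *
go([.600,.0065,.2],51.7)
E
```

```text
time_s: 9.4
eef_pos: [0.4878, 0.3936, 0.0045]
eef_rot: [0.668, 0.232, 0.668, -0.231]
wrist_force: [0.2, 0.8, -0.7]
opening: 0.357
time_s: 9.9
eef_pos: [0.4847, 0.3919, 0.0612]
eef_rot: [0.666, 0.23, 0.67, -0.233]
wrist_force: [0.2, -0.2, -0.3]
opening: 0.355
time_s: 10.4
eef_pos: [0.4879, 0.3937, 0.2056]
eef_rot: [0.669, 0.232, 0.667, -0.23]
wrist_force: [-0.6, -1.2, -1.6]
opening: 0.357
pos [0.4879 0.3937 0.2056] shift [   5.3 -235.   327.6] 0.1 q6 -0.41 t 10.4 F [-0.6 -1.2 -1.6] op 0.357
```

```bash
python3 -m jog '[0,-29,40,0,0, 0,-58,80,0,0, 0,-87,120,0,0, 0,-116,160,0,0, 0,-145,200,0,0]';python3 -m jog '[0,-29,40,0,0, 0,-58,80,0,0, 0,-85,120,0,0, 0,-90,127,0,0, 0,-90,127,0,0]'
python3 - <<'E'
from h import *
go([.600,.0065,.085],51.7)
E
```

```text
time_s: 10.9
eef_pos: [0.5536, 0.1538, 0.2016]
eef_rot: [0.667, 0.231, 0.669, -0.232]
wrist_force: [0.1, -0.5, -0.1]
opening: 0.352
time_s: 11.4
eef_pos: [0.5981, 0.0049, 0.2016]
eef_rot: [0.666, 0.232, 0.669, -0.233]
wrist_force: [-0.4, 0.5, -0.9]
opening: 0.357
pos [0.5981 0.0049 0.2016] shift [116.6   2.7   0.9] -0.1 q6 -1.09 t 11.4 F [-0.4  0.5 -0.9] op 0.357
```

```bash
python3 -m jog '[40,2.5,1,0,0, 70,2.5,1,0,0, 95,2.5,1,0,0, 115,2.5,1,0,0, 115,2.5,1,0,0]';python3 -m jog '[0,0,0,0,0, 0,0,0,0,46, 0,0,0,0,46, 0,0,0,0,46, -30,0,0,0,46]'; python3 -m jog '[-50,0,0,0,46, -100,0,0,0,100, -120,0,0,0,100, -120,0,0,0,100, -120,0,0,0,100]'
python3 - <<'E'
from h import *
go([.589,.30,.22],0)
snap('wrist','w4.png')
go([.5893,.344,.10],63.9)
E
```

```text
time_s: 11.9
eef_pos: [0.5973, 0.0104, 0.0844]
eef_rot: [0.665, 0.23, 0.672, -0.231]
wrist_force: [-0.1, 0.3, -0.8]
opening: 0.357
time_s: 12.4
eef_pos: [0.5983, 0.0083, 0.1157]
eef_rot: [0.666, 0.231, 0.671, -0.232]
wrist_force: [-0.3, 0.4, 0.2]
opening: 0.462
time_s: 12.9
eef_pos: [0.6013, 0.0078, 0.2393]
eef_rot: [0.669, 0.232, 0.668, -0.231]
wrist_force: [-0.7, 0.0, -0.1]
opening: 1.003
pos [0.6013 0.0078 0.2393] shift [  19.2  222.  -190.4] 51.8 q6 -1.09 t 12.9 F [-0.7  0.  -0.1] op 1.003
pos [0.6006 0.0079 0.2378] shift [ 137.9  257.2 -216.6] -12.1 q6 -1.09 t 12.95 F [0.3 0.4 0.4] op 1.003
```

View pics/w4.png

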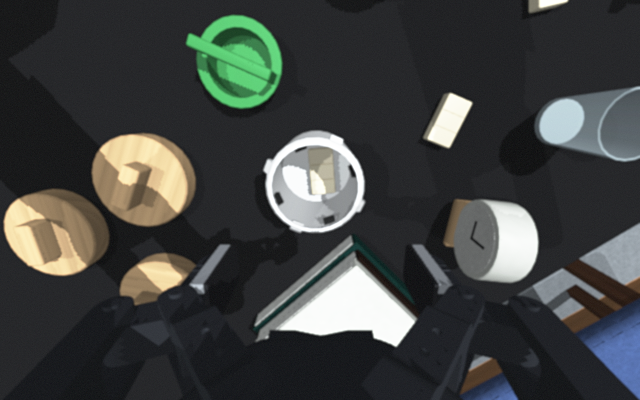

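The block lies in the canister, whose rim is centred near (316,183). The third block is at (448,120) and two lids are in full view at (144,180) and (56,232). Measure from this picture.

Run:
```python
from h import *
c=optics.get_calibration('wrist'); im=cv2.imread('pics/w4.png')
x,y,a=block(c,im,(420,85,480,155),rgb=False)
g=cv2.cvtColor(im,cv2.COLOR_BGR2GRAY); hsv=cv2.cvtColor(im,cv2.COLOR_BGR2HSV)
wood=cv2.inRange(hsv,(5,60,80),(25,255,255))
ell(im,c,wood,.027,(88,125,200,232)); ell(im,c,wood,.027,(0,185,112,282))
# rim via fitted ellipse of white mask
w=cv2.inRange(g,170,255); k=np.zeros_like(w); k[132:240,255:375]=w[132:240,255:375]
P=np.array([onplane(c,u,v,.11)[:2]*1000 for u,v in [(266,180),(364,190),(316,137),(312,232)]]); print(P.round(1),P.mean(0))
for q in((.6,.0065,.11),(.44,.2135,.024)): print(np.round(proj(c,q),1))
go([.5893,.344,.10],63.9); go([x,y,.1],a+90)
```

```text
block 0.6509 0.1729 size 60.2 33.0 long dir 120.2
circle 0.47 -0.1768 r 66.9
circle 0.4477 -0.327 r 72.0
[[561.7 -28.2]
 [629.6  41.7]
 [559.6  36.3]
 [633.  -27.2]] [595.9780898    5.63842912]
[317.8 188.5]
[379.7 -70.9]
pos [0.6006 0.0079 0.2378] shift [ 137.9  257.2 -216.6] -12.1 q6 -1.09 t 12.95 F [0.3 0.4 0.4] op 1.003
pos [0.6006 0.0079 0.2378] shift [137.8 161.  -62.4] 21.6 q6 -1.09 t 12.95 F [0.3 0.4 0.4] op 1.003
```

```bash
python3 -m jog '[0,47,-18,8,100, 20,94,-36,16,100, 60,140,-54,21.6,100, 110,161,-62,21.6,100, 150,161,-62,21.6,100]'; python3 -m jog '[0,0,0,0,80, 0,0,0,0,70, 0,0,0,0,60, 0,0,0,0,60, 0,0,0,0,60]'
python3 - <<'E'
from h import *
go([.6509,.1729,.003],30.2)
E
```

```text
time_s: 13.45
eef_pos: [0.6514, 0.174, 0.0957]
eef_rot: [0.613, 0.352, 0.613, -0.351]
wrist_force: [0.9, 0.4, -0.0]
opening: 1.004
time_s: 13.95
eef_pos: [0.6532, 0.1704, 0.101]
eef_rot: [0.614, 0.354, 0.612, -0.352]
wrist_force: [-0.3, -0.3, -0.8]
opening: 0.603
pos [0.6532 0.1704 0.101 ] shift [98.  -1.1 -3.5] -0.1 q6 -0.45 t 13.95 F [-0.3 -0.3 -0.8] op 0.603
```

```bash
python3 -m jog '[40,-1,-3,0,60, 75,-1,-3,0,60, 90,-1,-3,0,60, 97,-1,-3,0,60, 97,-1,-3,0,60]'; python3 -m jog '[0,0,0,0,0, 0,0,0,0,0, 0,0,0,0,0, 0,0,0,0,0, -30,0,0,0,0]'; python3 -m jog '[-50,0,0,0,0, -100,0,0,0,0, -160,0,0,0,0, -170,0,0,0,0, -170,0,0,0,0]'
python3 - <<'E'
from h import *
go([.599,.006,.2],30.2)
E
```

```text
time_s: 14.45
eef_pos: [0.6496, 0.1729, 0.0014]
eef_rot: [0.613, 0.353, 0.613, -0.353]
wrist_force: [0.3, -0.1, -0.6]
opening: 0.601
time_s: 14.95
eef_pos: [0.6463, 0.1727, 0.0281]
eef_rot: [0.611, 0.351, 0.615, -0.354]
wrist_force: [-1.1, -0.1, -1.5]
opening: 0.358
time_s: 15.45
eef_pos: [0.6519, 0.1734, 0.2072]
eef_rot: [0.616, 0.354, 0.61, -0.35]
wrist_force: [0.1, 0.2, -0.3]
opening: 0.361
pos [0.6519 0.1734 0.2072] shift [   6.5 -130.1  118. ] 0.0 q6 -0.44 t 15.45 F [ 0.1  0.2 -0.3] op 0.361
```

```bash
python3 -m jog '[0,-35,32,0,0, 0,-70,64,0,0, 0,-105,95,0,0, 0,-129,117,0,0, 0,-129,117,0,0]'; python3 -m jog '[0,0,0,0,0, 0,0,0,0,0, 0,0,0,0,0, 0,0,0,0,0, 0,0,0,0,0]'
python3 - <<'E'
from h import *
go([.599,.006,.085],30.2)
E
```

```text
time_s: 15.95
eef_pos: [0.5946, 0.0034, 0.1992]
eef_rot: [0.611, 0.353, 0.613, -0.355]
wrist_force: [1.1, 0.1, -0.7]
opening: 0.357
time_s: 16.45
eef_pos: [0.5966, 0.0079, 0.2009]
eef_rot: [0.613, 0.352, 0.613, -0.352]
wrist_force: [1.1, 0.3, -0.7]
opening: 0.358
pos [0.5966 0.0079 0.2009] shift [115.9   1.1   2.8] 0.1 q6 -0.71 t 16.45 F [ 1.1  0.3 -0.7] op 0.358
```

```bash
python3 -m jog '[30,0,1,0,0, 70,0,1,0,0, 95,0,1,0,0, 115,0,1,0,0, 115,0,1,0,0]';python3 -m jog '[0,0,0,0,0, 0,0,0,0,46, 0,0,0,0,46, 0,0,0,0,46, -30,0,0,0,46]'; python3 -m jog '[-50,0,0,0,46, -100,0,0,0,100, -120,0,0,0,100, -120,0,0,0,100, -120,0,0,0,100]'
python3 - <<'E'
from h import *
go([.5893,.344,.10],63.9)
E
```

```text
time_s: 16.95
eef_pos: [0.5945, 0.007, 0.0827]
eef_rot: [0.611, 0.352, 0.615, -0.353]
wrist_force: [-0.5, -0.6, -1.2]
opening: 0.356
time_s: 17.45
eef_pos: [0.5942, 0.0066, 0.113]
eef_rot: [0.611, 0.352, 0.615, -0.353]
wrist_force: [-1.3, -0.5, 0.6]
opening: 0.461
time_s: 17.95
eef_pos: [0.5971, 0.0062, 0.2365]
eef_rot: [0.613, 0.353, 0.613, -0.352]
wrist_force: [0.3, 0.6, -0.6]
opening: 1.001
pos [0.5971 0.0062 0.2365] shift [ 136.5  163.1 -296. ] -33.7 q6 -0.72 t 17.95 F [ 0.3  0.6 -0.6] op 1.001
```

```bash
python3 -m jog '[0,24,-44,-8,100, 0,48,-88,-16,100, 0,72,-132,-24,100, 0,96,-176,-32,100, 0,120,-218,-33.7,100]'; python3 -m jog '[0,0,0,0,100, 0,0,0,0,100, 0,0,0,0,100, 0,0,0,0,100, 0,0,0,0,100]'
python3 - <<'E'
from h import *
c,im=snap('wrist','w5.png')
u,v=map(int,proj(c,(.5893,.344,.018))); print(u,v)
x,y,a=block(c,im,(u-70,max(0,v-70),u+70,v+70))
go([x,y,.003],a+90)
E
```

```text
time_s: 18.45
eef_pos: [0.5896, 0.2567, 0.2336]
eef_rot: [0.688, 0.158, 0.69, -0.159]
wrist_force: [1.1, -0.3, -0.4]
opening: 1.0
time_s: 18.95
eef_pos: [0.5914, 0.2536, 0.2359]
eef_rot: [0.689, 0.16, 0.689, -0.16]
wrist_force: [0.3, 0.1, -0.5]
opening: 0.999
383 137
block 0.5893 0.3433 size 59.2 33.5 long dir 153.8
pos [0.5914 0.2537 0.236 ] shift [233.   79.4 -41.4] -0.0 q6 -0.89 t 19.0 F [-0.4  0.9  0.2] op 1.0
```

```bash
python3 -m jog '[30,40,-20,0,60, 70,79,-41,0,60, 120,79,-41,0,60, 170,79,-41,0,60, 200,79,-41,0,60]'; python3 -m jog '[10,0,0,0,60, 22,0,0,0,60, 31,0,0,0,60, 31,0,0,0,60, 31,0,0,0,0]'
python3 - <<'E'
from h import *
go([.5893,.3433,.003],63.8)
E
python3 -m jog '[0,0,0,0,0, 0,0,0,0,0, 0,0,0,0,0, -20,0,0,0,0, -60,0,0,0,0]'; python3 -m jog '[-50,0,0,0,0, -100,0,0,0,0, -140,0,0,0,0, -140,0,0,0,0, -140,0,0,0,0]'
python3 - <<'E'
from h import *
go([.599,.006,.2],30.2)
E
```

```text
time_s: 19.5
eef_pos: [0.5879, 0.3435, 0.033]
eef_rot: [0.688, 0.159, 0.689, -0.16]
wrist_force: [0.5, -0.3, 0.5]
opening: 0.598
time_s: 20.0
eef_pos: [0.5903, 0.3443, 0.0069]
eef_rot: [0.69, 0.16, 0.688, -0.159]
wrist_force: [0.7, -0.2, 0.3]
opening: 0.449
pos [0.5903 0.3443 0.0069] shift [ 3.9 -1.3 -0.5] 0.1 q6 -0.76 t 20.0 F [ 0.7 -0.2  0.3] op 0.449
time_s: 20.5
eef_pos: [0.5861, 0.3428, 0.062]
eef_rot: [0.687, 0.158, 0.691, -0.161]
wrist_force: [0.7, -0.9, -0.5]
opening: 0.36
time_s: 21.0
eef_pos: [0.5897, 0.3443, 0.207]
eef_rot: [0.69, 0.16, 0.688, -0.159]
wrist_force: [0.2, 0.9, -1.7]
opening: 0.352
pos [0.5897 0.3443 0.207 ] shift [   6.6 -299.7  157.1] 33.7 q6 -0.76 t 21.0 F [ 0.2  0.9 -1.7] op 0.352
```

```bash
python3 -m jog '[0,-43,22,0,0, 0,-86,45,0,0, 0,-129,67,0,0, 0,-172,90,0,0, 0,-215,112,0,0]'; python3 -m jog '[0,-40,22,0,0, 0,-84,45,0,0, 0,-84,45,0,0, 0,-84,45,0,0, 0,-84,45,0,0]'
python3 - <<'E'
from h import *
go([.599,.006,.085],63.8)
E
```

```text
time_s: 21.5
eef_pos: [0.5934, 0.0998, 0.2025]
eef_rot: [0.687, 0.159, 0.69, -0.16]
wrist_force: [0.9, 0.0, -0.9]
opening: 0.352
time_s: 22.0
eef_pos: [0.5976, 0.0074, 0.2036]
eef_rot: [0.688, 0.16, 0.69, -0.159]
wrist_force: [0.6, 0.3, -1.1]
opening: 0.357
pos [0.5976 0.0074 0.2036] shift [118.6  -0.6   2.2] 0.1 q6 -1.3 t 22.0 F [ 0.6  0.3 -1.1] op 0.357
```

```bash
python3 -m jog '[30,0,1,0,0, 70,0,1,0,0, 95,0,1,0,0, 117,0,1,0,0, 117,0,1,0,0]';python3 -m jog '[0,0,0,0,0, 0,0,0,0,46, 0,0,0,0,46, 0,0,0,0,46, -30,0,0,0,46]'; python3 -m jog '[-50,0,0,0,46, -100,0,0,0,100, -120,0,0,0,100, -150,0,0,0,100, -150,0,0,0,100]'
python3 - <<'E'
from h import *
go([.50,-.2,.30],0)
c,im=snap('scene','s6.png');
E
```

```text
time_s: 22.5
eef_pos: [0.5961, 0.0084, 0.0839]
eef_rot: [0.686, 0.159, 0.692, -0.159]
wrist_force: [-1.0, 0.1, -1.2]
opening: 0.352
time_s: 23.0
eef_pos: [0.5965, 0.0064, 0.1151]
eef_rot: [0.686, 0.16, 0.691, -0.16]
wrist_force: [-0.5, 1.1, -1.0]
opening: 0.465
time_s: 23.5
eef_pos: [0.6019, 0.0054, 0.2742]
eef_rot: [0.692, 0.16, 0.685, -0.16]
wrist_force: [0.2, 0.2, -0.0]
opening: 1.003
pos [0.6019 0.0054 0.2742] shift [ -26.4 -229.3   -0.9] 63.9 q6 -1.3 t 23.5 F [ 0.2  0.2 -0. ] op 1.003
```

```bash
python3 -m jog '[-10,-40,0,8,100, -25,-85,0,16,100, -40,-130,0,24,100, -50,-150,0,32,100, -60,-160,0,40,100]'; python3 -m jog '[0,0,0,8,100, 0,0,0,16,100, 0,0,0,24,100, 0,0,0,24,100, 0,0,0,24,100]'
python3 - <<'E'
from h import *
go([.55,-.12,.30],0)
c,im=snap('wrist','w7.png'); im=im[:,:,::-1]
import json; json.dump({k:np.array(v).tolist() for k,v in c.items()},open('w7.json','w'))
print([np.round(proj(c,q)) for q in((.47,-.177,.027),(.447,-.327,.027),(.605,-.29,.027),(.599,.006,.11))])
E
```

```text
time_s: 24.05
eef_pos: [0.5276, -0.1396, 0.3273]
eef_rot: [0.591, 0.388, 0.592, -0.388]
wrist_force: [0.1, 0.3, -0.9]
opening: 1.001
time_s: 24.55
eef_pos: [0.5287, -0.1376, 0.3271]
eef_rot: [0.5, 0.499, 0.501, -0.5]
wrist_force: [-0.9, 0.4, -0.8]
opening: 0.999
pos [ 0.5287 -0.1376  0.3271] shift [ 27.1  21.4 -17.6] 0.1 q6 -0.47 t 24.55 F [-0.9  0.4 -0.8] op 0.999
[array([283., 185.]), array([273., 268.]), array([364., 249.]), array([381.,  49.])]
```

View pics/w7.png

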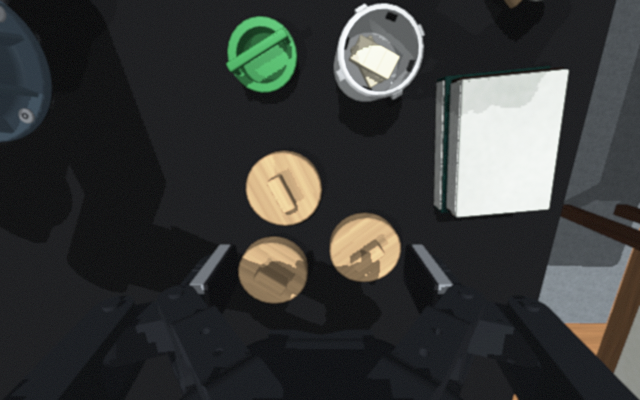

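All three blocks lie in the canister at (375,60). Lids are at (284,188), (273,269) and (365,247). Enlarge the lids to read the grip directions.

Run:
```python
from h import *
import json
c=json.load(open('w7.json')); im=cv2.imread('pics/w7.png')
hsv=cv2.cvtColor(im,cv2.COLOR_BGR2HSV); wood=cv2.inRange(hsv,(5,50,50),(28,255,255))
for r in((240,145,330,230),(232,232,312,306),(326,208,408,288)): ell(im,c,wood,.027,r)
cr=im[140:310,230:415]; cv2.imwrite('pics/c7.png',cv2.convertScaleAbs(cv2.resize(cr,None,fx=4,fy=3.5294*1,interpolation=cv2.INTER_CUBIC) if 0 else cv2.resize(cr,(740,600)[::1] if 0 else None,fx=3.5,fy=3.5,interpolation=cv2.INTER_CUBIC),alpha=1.2))
# rim: outer circle of canister
for u,v in((335,50),(424,50),(380,5),(378,92)): pass
P=np.array([onplane(c,u,v,.11)[:2]*1000 for u,v in((336,50),(423,46),(375,7),(385,90))]); print(P.round(1))
```

```text
circle 0.4695 -0.1831 r 64.3
circle 0.445 -0.3329 r 68.2
circle 0.6065 -0.2886 r 67.4
[[547.5   5.2]
 [647.4   9.6]
 [590.   48.5]
 [606.9 -38. ]]
```

View pics/c7.png

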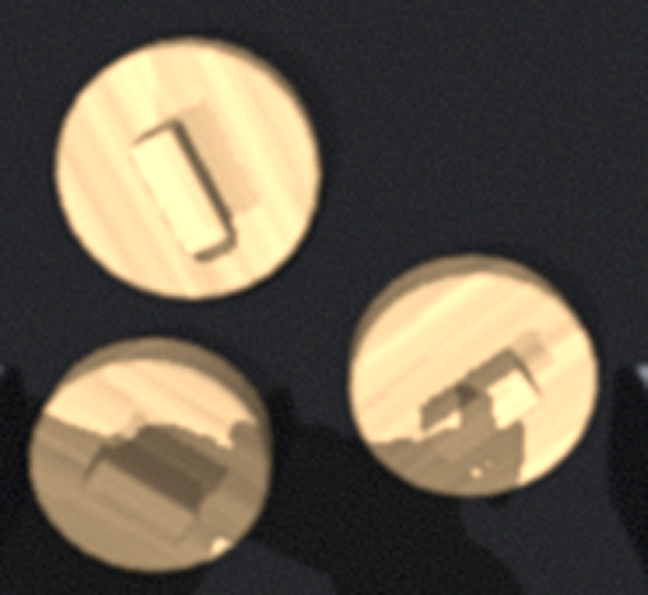

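Run:
```python
from h import *
import json
c=json.load(open('w7.json')); f=lambda x,y:(230+x/3.5,140+y/3.5)
m,a=seg(c,f(153,134),f(212,245),.057); go([m[0],m[1],.034],a+90)
m,a=seg(c,f(97,473),f(193,526),.057)
m,a=seg(c,f(435,445),f(528,382),.057)
```

```text
mid [ 0.4717 -0.1836  0.057 ] len 0.0556 dir -64.6
pos [ 0.5288 -0.1376  0.3273] shift [293.4 -56.8  46. ] -25.4 q6 -0.47 t 24.6 F [-0.1  0.4 -0.3] op 1.0
mid [ 0.4482 -0.3381  0.057 ] len 0.0533 dir -33.0
mid [ 0.6069 -0.2916  0.057 ] len 0.0531 dir 38.2
```

```bash
python3 -m jog '[20,-28,23,-8,100, 60,-57,46,-16,100, 110,-57,46,-25.4,100, 160,-57,46,-25.4,100, 210,-57,46,-25.4,100]';python3 -m jog '[10,0,0,0,70, 10,0,0,0,70, 10,0,0,0,70, 10,0,0,0,70, 10,0,0,0,70]'
python3 - <<'E'
from h import *
go([.4713,-.1833,.034],25.4)
E
```

```text
time_s: 25.1
eef_pos: [0.4717, -0.1839, 0.12]
eef_rot: [0.598, 0.378, 0.597, -0.378]
wrist_force: [0.2, -0.5, 0.2]
opening: 0.999
time_s: 25.6
eef_pos: [0.4734, -0.1845, 0.1138]
eef_rot: [0.599, 0.378, 0.596, -0.378]
wrist_force: [0.6, 0.4, 0.3]
opening: 0.701
pos [ 0.4734 -0.1845  0.1138] shift [79.8 -1.6 -2.3] -0.1 q6 -1.05 t 25.6 F [0.6 0.4 0.3] op 0.701
```

```bash
python3 -m jog '[30,-1,-1,0,70, 60,-1,-1,0,60, 76,-1,-1,0,60, 78,-1,-1,0,0, 78,-1,-1,0,0]';python3 -m jog '[0,0,0,0,0, 0,0,0,0,0, 0,0,0,0,0, -20,0,0,0,0, -60,0,0,0,0]'; python3 -m jog '[-50,0,0,0,0, -100,0,0,0,0, -150,0,0,0,0, -160,0,0,0,0, -160,0,0,0,0]'
python3 - <<'E'
from h import *
go([.599,.006,.24],25.4)
E
```

```text
time_s: 26.1
eef_pos: [0.4711, -0.1835, 0.0342]
eef_rot: [0.598, 0.378, 0.597, -0.378]
wrist_force: [-0.4, -0.3, -0.0]
opening: 0.271
time_s: 26.6
eef_pos: [0.4684, -0.1817, 0.0917]
eef_rot: [0.595, 0.379, 0.6, -0.378]
wrist_force: [0.5, 1.3, -0.9]
opening: 0.244
time_s: 27.1
eef_pos: [0.4718, -0.1839, 0.2562]
eef_rot: [0.599, 0.378, 0.595, -0.378]
wrist_force: [-0.1, 0.1, -2.1]
opening: 0.245
pos [ 0.4718 -0.1839  0.2562] shift [  16.2  196.1 -117.4] -0.1 q6 -1.05 t 27.1 F [-0.1  0.1 -2.1] op 0.245
```

```bash
python3 -m jog '[0,42,-25,0,0, 0,84,-50,0,0, 0,126,-75,0,0, 0,168,-100,0,0, 0,195,-116,0,0]';python3 -m jog '[0,0,0,0,0, 0,0,0,0,0, 0,0,0,0,0, 0,0,0,0,0, 0,0,0,0,0]'
python3 - <<'E'
from h import *
snap('side','s8.png'); go([.598,.006,.145],25.4)
E
```

```text
time_s: 27.6
eef_pos: [0.5971, 0.0082, 0.2501]
eef_rot: [0.596, 0.377, 0.599, -0.378]
wrist_force: [0.9, -0.8, -0.4]
opening: 0.245
time_s: 28.1
eef_pos: [0.5969, 0.004, 0.2533]
eef_rot: [0.597, 0.379, 0.597, -0.379]
wrist_force: [0.1, -0.4, -1.4]
opening: 0.243
pos [0.5971 0.0041 0.2535] shift [108.5   1.6  -1.3] -0.2 q6 -0.63 t 28.15 F [ 0.9 -0.2 -0.5] op 0.246
```

View pics/s8.png

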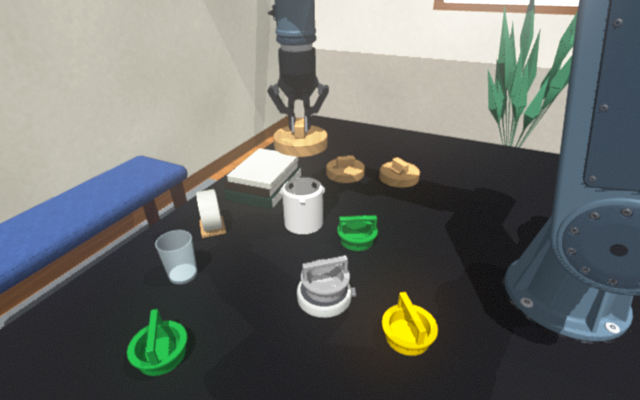

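The lid is held level above the canister; the dish, the other lids and the bystanders are in place.

```bash
python3 -m jog '[40,1,-1,0,0, 70,1,-1,0,0, 90,1,-1,0,0, 98,1,-1,0,0, 98,1,-1,0,0]';python3 -m jog '[2,0,0,0,0, 4,0,0,0,0, 6,0,0,0,0, 8,0,0,0,0, 8,0,0,0,0]';python3 -m jog '[2,0,0,0,0, 4,0,0,0,0, 6,0,0,0,0, 6,0,0,0,0, 6,0,0,0,0]'
```

```text
time_s: 28.65
eef_pos: [0.5971, 0.0061, 0.1546]
eef_rot: [0.597, 0.378, 0.598, -0.379]
wrist_force: [-0.4, 0.3, -1.1]
opening: 0.242
time_s: 29.15
eef_pos: [0.5977, 0.0064, 0.1474]
eef_rot: [0.597, 0.378, 0.597, -0.378]
wrist_force: [-0.2, 0.0, -2.2]
opening: 0.242
time_s: 29.65
eef_pos: [0.5978, 0.0064, 0.1413]
eef_rot: [0.597, 0.378, 0.597, -0.378]
wrist_force: [0.4, 0.8, -0.9]
opening: 0.243
```

Lid z is about 0.107, still without resistance. Continue.

```bash
python3 -m jog '[1,0,0,0,0, 2,0,0,0,0, 3,0,0,0,0, 3,0,0,0,0, 3,0,0,0,0]';python3 -m jog '[1,0,0,0,0, 2,0,0,0,0, 3,0,0,0,0, 3,0,0,0,0, 3,0,0,0,0]';python3 -m jog '[1,0,0,0,0, 2,0,0,0,0, 3,0,0,0,0, 3,0,0,0,0, 3,0,0,0,0]'
```

```text
time_s: 30.15
eef_pos: [0.5978, 0.0064, 0.1384]
eef_rot: [0.597, 0.378, 0.597, -0.378]
wrist_force: [-0.1, 0.3, -1.7]
opening: 0.249
time_s: 30.65
eef_pos: [0.5978, 0.0064, 0.1354]
eef_rot: [0.597, 0.378, 0.597, -0.378]
wrist_force: [0.3, 0.3, -0.6]
opening: 0.239
time_s: 31.15
eef_pos: [0.5976, 0.006, 0.1322]
eef_rot: [0.597, 0.378, 0.597, -0.379]
wrist_force: [-1.0, -2.9, -1.4]
opening: 0.249
```

```bash
python3 -m jog '[1,0,0,0,0, 2,0,0,0,0, 3,0,0,0,0, 4,0,0,0,0, 4,0,0,0,0]';python3 -m jog '[1,0,0,0,0, 2,0,0,0,0, 3,0,0,0,0, 4,0,0,0,0, 4,0,0,0,0]'
```

```text
time_s: 31.65
eef_pos: [0.5978, 0.0063, 0.1282]
eef_rot: [0.597, 0.378, 0.597, -0.378]
wrist_force: [-0.5, -2.8, -1.1]
opening: 0.242
time_s: 32.15
eef_pos: [0.5977, 0.0067, 0.1242]
eef_rot: [0.597, 0.378, 0.598, -0.378]
wrist_force: [0.8, -0.4, -1.3]
opening: 0.24
```

No resistance down to a lid height of about 0.090, so this is the loose lid. Lift it off and put it back where it was.

```bash
python3 -m jog '[-10,0,0,0,0, -30,0,0,0,0, -60,0,0,0,0, -100,0,0,0,0, -120,0,0,0,0]'; python3 -m jog '[0,-42,25,0,0, 0,-84,50,0,0, 0,-126,75,0,0, 0,-168,100,0,0, 0,-195,117,0,0]';python3 -m jog '[0,0,0,0,0, 0,0,0,0,0, 0,0,0,0,0, 0,0,0,0,0, 0,0,0,0,0]'
python3 - <<'E'
from h import *
go([.471,-.1833,.037],25.4)
E
```

```text
time_s: 32.65
eef_pos: [0.5993, 0.0063, 0.2493]
eef_rot: [0.599, 0.379, 0.596, -0.377]
wrist_force: [1.1, -0.6, -1.5]
opening: 0.247
time_s: 33.15
eef_pos: [0.47, -0.1848, 0.2456]
eef_rot: [0.598, 0.379, 0.597, -0.379]
wrist_force: [1.1, 0.3, -1.6]
opening: 0.243
time_s: 33.65
eef_pos: [0.472, -0.1818, 0.2444]
eef_rot: [0.598, 0.378, 0.598, -0.378]
wrist_force: [0.2, 0.8, -0.9]
opening: 0.246
pos [ 0.472  -0.1818  0.2444] shift [207.4  -1.5   1. ] 0.0 q6 -1.05 t 33.65 F [ 0.2  0.8 -0.9] op 0.246
```

```bash
python3 -m jog '[50,-1,0,0,0, 100,-1,0,0,0, 150,-1,0,0,0, 185,-1,0,0,0, 198,-1,0,0,0]'; python3 -m jog '[4,0,0,0,0, 8,0,0,0,0, 10,0,0,0,0, 10,0,0,0,0, 10,0,0,0,0]'
```

```text
time_s: 34.15
eef_pos: [0.4683, -0.1808, 0.0426]
eef_rot: [0.595, 0.378, 0.6, -0.378]
wrist_force: [-1.0, 0.6, -1.2]
opening: 0.245
time_s: 34.65
eef_pos: [0.4714, -0.1837, 0.0376]
eef_rot: [0.598, 0.378, 0.597, -0.378]
wrist_force: [-0.2, -0.7, -1.1]
opening: 0.243
```

```bash
python3 -m jog '[2,0,0,0,0, 3,0,0,0,0, 3,0,0,0,60, 3,0,0,0,60, 3,0,0,0,60]'; python3 -m jog '[-20,0,0,0,60, -70,0,0,0,100, -120,0,0,0,100, -170,0,0,0,100, -200,0,0,0,100]'
python3 - <<'E'
from h import *
c,im=snap('wrist','w9.png'); im=im[:,:,::-1]
hsv=cv2.cvtColor(im,cv2.COLOR_BGR2HSV); wood=cv2.inRange(hsv,(5,50,50),(28,255,255))
print([np.round(proj(c,q)) for q in((.471,-.183,.027),(.447,-.337,.027),(.607,-.291,.027))])
go([.607,-.2916,.12],38.2+90)
E
```

```text
time_s: 35.15
eef_pos: [0.4706, -0.1832, 0.0334]
eef_rot: [0.597, 0.378, 0.597, -0.378]
wrist_force: [-0.4, 0.5, -0.1]
opening: 0.602
time_s: 35.65
eef_pos: [0.4717, -0.1839, 0.2378]
eef_rot: [0.599, 0.378, 0.595, -0.378]
wrist_force: [0.6, 0.5, -0.5]
opening: 0.999
[array([318., 170.]), array([256., 261.]), array([372., 277.])]
pos [ 0.4736 -0.1851  0.2421] shift [124.1  74.3 152.1] 77.1 q6 -1.05 t 35.7 F [ 1.7 -0.2  3.4] op 0.998
```

```bash
python3 -m jog '[0,20,40,8,100, 0,40,80,16,100, 0,60,120,24,100, 0,74,152,32,100, 0,74,152,40,100]'; python3 -m jog '[0,0,0,8,100, 0,0,0,16,100, 0,0,0,24,100, 0,0,0,32,100, 0,0,0,37,100]'
python3 - <<'E'
from h import *
go([.607,-.2916,.034],128.2)
c,im=snap('wrist','w10.png')
print([np.round(proj(c,q)) for q in((.471,-.183,.027),(.447,-.337,.027),(.607,-.291,.027))])
E
```

```text
time_s: 36.2
eef_pos: [0.6041, -0.2916, 0.2311]
eef_rot: [-0.43, -0.561, -0.43, 0.562]
wrist_force: [0.2, 0.7, -0.4]
opening: 1.001
time_s: 36.7
eef_pos: [0.6023, -0.2888, 0.2325]
eef_rot: [-0.23, -0.668, -0.231, 0.669]
wrist_force: [-0.1, 0.1, -0.3]
opening: 1.003
pos [ 0.6023 -0.2888  0.2325] shift [198.5   5.4  -2.1] -0.2 q6 0.28 t 36.7 F [-0.1  0.1 -0.3] op 1.003
[array([194., 203.]), array([280., 280.]), array([324., 172.])]
```

View pics/w10.png

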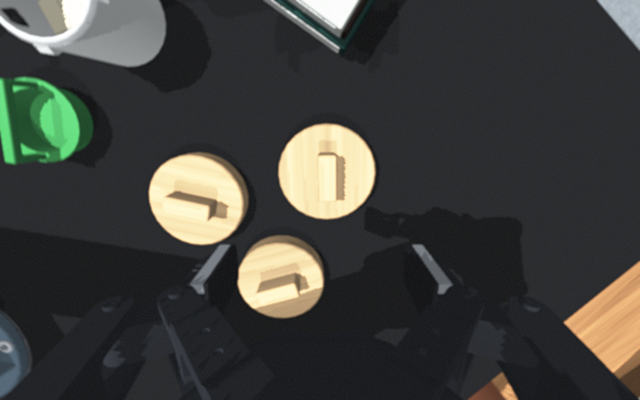

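All three lids are flat with grips up. The target lid's grip runs from about (326,153) to (330,200), lined up with the jaws.

Run:
```python
from h import *
c=optics.get_calibration('wrist')
m,a=seg(c,(326,153),(330,200),.057); go([m[0],m[1],.034],a+90)
```

```text
mid [ 0.61  -0.294  0.057] len 0.0556 dir -136.9
pos [ 0.6022 -0.2888  0.2326] shift [198.6   9.1  -3. ] -5.2 q6 0.29 t 36.75 F [-0.7 -0.3  0.2] op 1.0
```

```bash
python3 -m jog '[50,7.5,-2.5,-4,100, 100,7.5,-2.5,-4,70, 150,7.5,-2.5,-4,70, 185,7.5,-2.5,-4,70, 198,7.5,-2.5,-4,60]'; python3 -m jog '[0,0,0,0,60, 0,0,0,0,60, 0,0,0,0,60, 0,0,0,0,60, 0,0,0,0,60]'
python3 - <<'E'
from h import *
go([.608,-.292,.034],132)
E
```

```text
time_s: 37.25
eef_pos: [0.6058, -0.2911, 0.0297]
eef_rot: [-0.253, -0.658, -0.258, 0.661]
wrist_force: [-0.6, 0.0, -0.4]
opening: 0.603
time_s: 37.75
eef_pos: [0.61, -0.2939, 0.0373]
eef_rot: [0.256, 0.66, 0.254, -0.659]
wrist_force: [0.1, -0.3, -0.0]
opening: 0.599
pos [ 0.61   -0.2939  0.0373] shift [ 3.2 -2.7  0.2] 0.3 q6 0.21 t 37.75 F [ 0.1 -0.3 -0. ] op 0.599
```

```bash
python3 -m jog '[2,0,0,0,0, 2,0,0,0,0, 2,0,0,0,0, 2,0,0,0,0, 2,0,0,0,0]'
python3 - <<'E'
from h import *
go([.608,-.292,.034],132)
E
python3 -m jog '[-40,0,0,0,0, -90,0,0,0,0, -140,0,0,0,0, -190,0,0,0,0, -215,0,0,0,0]'; python3 -m jog '[0,0,0,0,0, 0,0,0,0,0, 0,0,0,0,0, 0,0,0,0,0, 0,0,0,0,0]'
python3 - <<'E'
from h import *
go([.598,.006,.25],132)
E
```

```text
time_s: 38.25
eef_pos: [0.6092, -0.2934, 0.0336]
eef_rot: [0.255, 0.659, 0.255, -0.659]
wrist_force: [-0.0, 0.7, 1.4]
opening: 0.247
pos [ 0.6092 -0.2934  0.0336] shift [-0.4 -1.8 -0.1] 0.3 q6 0.21 t 38.25 F [-0.   0.7  1.4] op 0.247
time_s: 38.75
eef_pos: [0.6105, -0.2943, 0.2542]
eef_rot: [0.257, 0.661, 0.253, -0.658]
wrist_force: [1.8, 0.0, -0.4]
opening: 0.25
time_s: 39.25
eef_pos: [0.6085, -0.2929, 0.2464]
eef_rot: [-0.254, -0.659, -0.256, 0.66]
wrist_force: [0.0, -0.4, -1.5]
opening: 0.243
pos [ 0.6085 -0.2929  0.2464] shift [  -3.1 -228.1 -193.4] 0.3 q6 0.21 t 39.25 F [ 0.  -0.4 -1.5] op 0.243
```

```bash
python3 -m jog '[0,-38,-32,0,0, 0,-76,-64,0,0, 0,-114,-97,0,0, 0,-152,-129,0,0, 0,-190,-161,0,0]'; python3 -m jog '[0,-38,-32,0,0, 0,-38,-32,0,0, 0,-38,-32,0,0, 0,-38,-32,0,0, 0,-38,-32,0,0]'
python3 - <<'E'
from h import *
go([.598,.006,.155],132)
E
```

```text
time_s: 39.75
eef_pos: [0.5997, -0.0425, 0.2478]
eef_rot: [-0.255, -0.659, -0.255, 0.66]
wrist_force: [1.9, 0.3, -0.4]
opening: 0.247
time_s: 40.25
eef_pos: [0.5985, 0.0037, 0.2481]
eef_rot: [-0.255, -0.66, -0.254, 0.66]
wrist_force: [-0.2, -0.4, -1.0]
opening: 0.243
pos [0.5985 0.0037 0.2481] shift [93.1 -2.  -1.2] 0.2 q6 0.64 t 40.25 F [-0.2 -0.4 -1. ] op 0.243
```

```bash
python3 -m jog '[30,-1.5,-1,0,0, 60,-1.5,-1,0,0, 80,-1.5,-1,0,0, 94,-1.5,-1,0,0, 94,-1.5,-1,0,0]';python3 -m jog '[2,0,0,0,0, 4,0,0,0,0, 6,0,0,0,0, 8,0,0,0,0, 8,0,0,0,0]';python3 -m jog '[2,0,0,0,0, 4,0,0,0,0, 6,0,0,0,0, 6,0,0,0,0, 6,0,0,0,0]'
```

```text
time_s: 40.75
eef_pos: [0.5967, 0.0061, 0.1521]
eef_rot: [-0.254, -0.658, -0.255, 0.661]
wrist_force: [-0.2, -0.2, -1.0]
opening: 0.249
time_s: 41.25
eef_pos: [0.5981, 0.0071, 0.1465]
eef_rot: [0.255, 0.66, 0.255, -0.659]
wrist_force: [-0.5, 0.5, -0.7]
opening: 0.247
time_s: 41.75
eef_pos: [0.598, 0.007, 0.1403]
eef_rot: [-0.255, -0.659, -0.255, 0.66]
wrist_force: [0.3, 0.6, -0.5]
opening: 0.246
```

```bash
python3 -m jog '[1,0,0,0,0, 2,0,0,0,0, 2,0,0,0,0, 2,0,0,0,0, 2,0,0,0,0]';python3 -m jog '[1,0,0,0,0, 2,0,0,0,0, 2,0,0,0,0, 2,0,0,0,0, 2,0,0,0,0]'
```

```text
time_s: 42.25
eef_pos: [0.5984, 0.0069, 0.1386]
eef_rot: [0.255, 0.66, 0.255, -0.659]
wrist_force: [1.0, -0.9, 0.5]
opening: 0.242
time_s: 42.75
eef_pos: [0.5989, 0.0067, 0.137]
eef_rot: [0.255, 0.66, 0.255, -0.659]
wrist_force: [3.9, -2.4, 2.9]
opening: 0.245
```

Force is building at a lid height of about 0.103, so this may be the right lid resting on the noses. Push on.

```bash
python3 -m jog '[1,0,0,0,0, 2,0,0,0,0, 3,0,0,0,0, 3,0,0,0,0, 3,0,0,0,0]';python3 -m jog '[1,0,0,0,0, 2,0,0,0,0, 3,0,0,0,0, 3,0,0,0,0, 3,0,0,0,0]'
```

```text
time_s: 43.25
eef_pos: [0.5991, 0.0067, 0.1345]
eef_rot: [0.256, 0.66, 0.255, -0.659]
wrist_force: [2.9, -2.7, 6.2]
opening: 0.244
time_s: 43.75
eef_pos: [0.5989, 0.0067, 0.1309]
eef_rot: [0.256, 0.66, 0.255, -0.659]
wrist_force: [4.2, -2.4, 3.8]
opening: 0.248
```

```bash
python3 -m jog '[1,0,0,0,0, 2,0,0,0,0, 3,0,0,0,0, 4,0,0,0,0, 4,0,0,0,0]';python3 -m jog '[1,0,0,0,0, 2,0,0,0,0, 3,0,0,0,0, 4,0,0,0,0, 4,0,0,0,0]'; python3 -m jog '[1,0,0,0,0, 2,0,0,0,0, 3,0,0,0,0, 4,0,0,0,0, 4,0,0,0,0]'
```

```text
time_s: 44.25
eef_pos: [0.5989, 0.0066, 0.1262]
eef_rot: [0.256, 0.66, 0.255, -0.659]
wrist_force: [8.5, -5.6, -5.9]
opening: 0.246
time_s: 44.75
eef_pos: [0.5988, 0.0066, 0.1221]
eef_rot: [0.255, 0.66, 0.255, -0.659]
wrist_force: [6.9, -3.6, -1.5]
opening: 0.247
time_s: 45.25
eef_pos: [0.599, 0.0066, 0.1207]
eef_rot: [0.256, 0.66, 0.255, -0.659]
wrist_force: [-0.4, -2.4, 15.5]
opening: 0.245
```

It snapped: peak about 6 N up, then pulled down, and bottomed at lid z ≈ 0.087. A gentle tug will confirm, then press again.

```bash
python3 -m jog '[-3,0,0,0,0, -5,0,0,0,0, -6,0,0,0,0, -6,0,0,0,0, -6,0,0,0,0]';python3 -m jog '[3,0,0,0,0, 6,0,0,0,0, 7,0,0,0,0, 7,0,0,0,0, 7,0,0,0,0]'
```

```text
time_s: 45.75
eef_pos: [0.5987, 0.0065, 0.1228]
eef_rot: [0.255, 0.66, 0.255, -0.659]
wrist_force: [11.7, -4.5, -9.7]
opening: 0.246
time_s: 46.25
eef_pos: [0.599, 0.0066, 0.1206]
eef_rot: [0.256, 0.66, 0.255, -0.659]
wrist_force: [-3.7, -1.8, 21.8]
opening: 0.247
```

It held against a 10 N tug and is pressed home again. Release, retreat and check.

```bash
python3 -m jog '[-1,0,0,0,0, -2,0,0,0,40, -2,0,0,0,60, -2,0,0,0,60, -2,0,0,0,60]'; python3 -m jog '[-20,0,0,0,60, -70,0,0,0,100, -120,0,0,0,100, -150,0,0,0,100, -150,0,0,0,100]'; python3 -m jog '[0,0,60,0,100, 0,0,60,0,100, 0,0,60,0,100, 0,0,60,0,100, 0,0,60,0,100]'
python3 - <<'E'
from h import *
go([.5,-.1,.3])
c1,a=snap('side'); c2,b=snap('scene')
v=np.hstack([a[120:340,150:470],b[140:360,150:470]]); cv2.imwrite('pics/fin.png',cv2.resize(v,(800,275))[:,:,::-1])
E
```

```text
time_s: 46.75
eef_pos: [0.5971, 0.0074, 0.1183]
eef_rot: [-0.255, -0.659, -0.256, 0.66]
wrist_force: [-0.4, 0.0, -0.0]
opening: 0.598
time_s: 47.25
eef_pos: [0.6007, 0.0067, 0.2754]
eef_rot: [0.257, 0.662, 0.254, -0.657]
wrist_force: [0.6, -0.1, 0.5]
opening: 1.001
time_s: 47.75
eef_pos: [0.5543, -0.0328, 0.2692]
eef_rot: [0.255, 0.659, 0.255, -0.659]
wrist_force: [-0.1, 0.6, 0.5]
opening: 1.002
pos [ 0.5543 -0.0328  0.2692] shift [-30.9  13.1  85.4] q6 0.56 t 47.75 F [-0.1  0.6  0.5] op 1.002
```

View pics/fin.png

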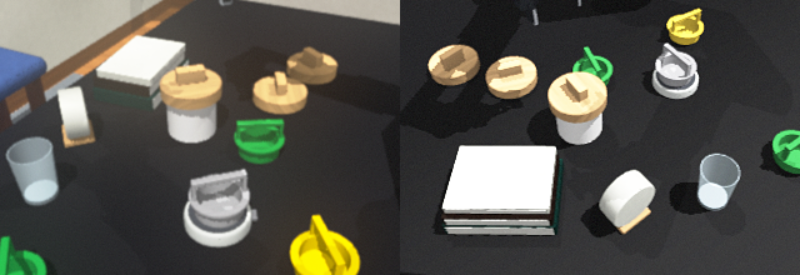

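The lid sits level on the canister (side 190,90; scene 577,98). The dish is upright on the warmer, the two other lids lie flat with grips up, and the bystanders have not moved.

```bash
python3 -c "
from bench import hand_in
print(hand_in())"
```

```text
the job is handed in; nothing more can be done
None
```

The wax warmer is set up and the job is handed in at about 48 s of robot time; the hand-in gives no verdict.

- **Dish:** I lifted it level out of the canister (about 13 N of pull) and stood it on the warmer. It looks centred and upright in the final side and scene views.
- **Blocks:** This run had three blocks. All three went into the canister, and a wrist picture showed wax in it and none left outside.
- **Lids:** The first lid I tried was the loose one. It went down to about 90 mm with no resistance, and I put it back where it came from. The second lid met resistance at about 103 mm, snapped, and stopped at about 87 mm. It held against a gentle tug of about 10 N, and I pressed it home again. I never tried the third lid, so I only take it to be the tight one by elimination.
- **Final view:** The fitted lid is level, and the two other lids lie flat with their grips up. The books, clock and tumbler look unmoved, and the gripper is clear of everything.

Two readings did not match what I expected:
- **Snap force:** I read only about 6 N before the snap, below the stated 8 to 15 N. The readings were 0.5 s apart, so the peak probably fell between them.
- **Dish set-down:** The dish touched the warmer about 3 mm higher than I had worked out, and the wrist force rose to about 50 N for a moment before I released it. That is under the 120 N wrist limit. It was the dish in the grip that was pressing, so I don't expect the 40 N limit on the arm and gripper body to apply.

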